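Wind the format gauge to the rider

TASK

Using its crank, wind the format gauge until the pointer on the sliding stop lines up with the line on the brass rider, then let go. Do not push the stop or the rider directly, and leave the small press with the plain wheel alone.

Things in the scene. Friction and masses are not known exactly. Their poses are not given: they have to be found in the camera images.
- crank_grip (a point): Middle, 129 mm up, of the gauge's crank handle: a black round grip, 22 mm thick, 91 to 155 mm above the table, upright on the rim of a flat three-spoked wheel, spinning freely on its pin. It goes round the wheel's upright axis, 62 mm away along this point's -x (z up). Clockwise from above drives the stop away from the wheel, 80 mm a turn. Takes 6 N, stays where left; its end stops are well clear.
- stop: Sliding aluminium stop across the grey gauge bed (320 x 200 mm, top 45 mm above the table, behind the crank): 16 mm thick, 160 mm long, its top 82 mm above the table. Origin: the centre line of its dark pointer (5 mm wide) on the scale, in line with its face far from the crank. x runs along the bed away from the crank, the way it travels; y to the scale edge; z up. Starts 40 to 135 mm short of the rider, on the crank's side.
- rider: Brass block on the bed's edge beside the paper scale: 22 mm along the bed, 14 mm wide, 12 mm above the bed, a dark line across its top. Held by friction, it marks the wanted format. Origin: foot of that line (mid-block), 45 mm above the table; axes as the stop's. When set, stop and rider have the same place along x (along y they stay 20 mm apart).
- press_wheel (a joint): Bystander: angle in rad (0 at the start) of the plain cross-spoked wheel without a handle, 124 mm across, top 138 mm above the table, on a green nipping press (170 x 190 mm) left or right of the gauge. Behind the press stand a paste jar (75 mm high) and a steel weight (50 mm high).

How it is judged:
At the end, for the whole second after the job is handed in: The stop is at rest with its pointer within 10 mm of the rider's line along the bed, the rider is within 6 mm of where it was, and the press's wheel has turned less than 0.25 rad (x of stop in the frame of rider between -0.01 and 0.01 m and linear speed of stop below 0.005 m/s and distance of rider from where it was at the start of the episode below 0.006 m and value of joint press_wheel between -0.25 and 0.25 rad); the robot touches nothing.
It fails at once if the stop is pushed directly (over 3 N) instead of being wound by the crank (contact force between any of the fingers, the arm and stop above 3 N).
It fails at once if the rider is shifted by more than 6 mm (distance of rider from where it was at the start of the episode above 0.006 m).
It fails at once if the press's wheel is turned by more than 0.25 rad (value of joint press_wheel above 0.25 rad or value of joint press_wheel below -0.25 rad).
It also fails if it takes over 45 s, if anything falls off the work surface, if the arm or the gripper's body presses on something with over 40 N, if the wrist force passes 120 N, or if a joint passes its speed limit or range.

ROBOT

A 7-joint arm with a two-finger parallel gripper is mounted at the origin on the work surface. World frame = base frame: x ahead of the robot, y to its left, z up, the work surface at z = 0. Lengths are in m, angles in rad, forces in N, time in s.
With the tool pointing down it reaches from about 0.4 to 0.85 m from the base axis. Payload 10.4 kg.
Tool frame: the origin (TCP) lies on the centre line of the jaws, within the pads' length; the fingertips stand 14 mm ahead of it and the grasp point (between the pads) lies 5 mm behind it (tip_reach is the z of the fingertips in the tool frame, in m); z points along the fingers, x is the direction in which the jaws open and shut, and the axes are right-handed (so a half turn about z gives the same grasp; the last joint's range is limited). The gripper opens to 87 mm and grips with 3 to 60 N. Pads are 19 mm wide; open, the fingers measure 117 mm over their backs; the gripper's body (75 mm by 190 mm) begins 51 mm behind the grasp point.
Start: joints at [-1.223, 0.332, -0.065, 1.46, 0.022, 1.35, -0.088], TCP at [0.226, 0.583, 0.237] pointing down, gripper open.
Joint ranges: [-2.6, 2.6], [-0.5, 2.12], [-1.47, 1.34], [0.16, 2.42], [-1.27, 4.41], [0.06, 2.06], [-2.6, 2.6]. Speed limits (rad/s): [2.22, 2.22, 2.79, 2.79, 3.14, 3.14, 3.14].

INTERFACE

Orientations are given as a unit quaternion [x, y, z, w].
In Python, from bench import * gives the robot as it stands.
- The arm moves only by the tool carry_out, never from a script. Its argument "rows" is a list of rows, each a list of 5 numbers: the closure, from -1 (fully open) to 1 (shut), so that 0 is half open, then the shift along the tool's x, y, z in units of 30 mm (1.0 is 30 mm), then the turn about the tool's z in units of 5 degrees (1.0 is 5 degrees). In form: [[jaw, x, y, z, turn], ...]. A call has 1 to 20 rows; each row shifts and turns the pose as measured when the row begins, along the tool's axes as they then stand; what a row does not reach is not made up. A row lasts 1/12 s, in which the tool goes at most 41.7 mm and 7.16 degrees, less where a joint would pass 70% of its speed; a pose out of reach is approached as far as the arm can. A call is refused whole if a number of a shift passes 1 or a number of a turn 1, either way. A call with a gripper value outside its range is refused whole. The fingers move at their own pace and stop on an object; "force" is the grip in N (left out, the last holds). Time passes only in rows, so rows that do not move let the fingers close. It gives the time, the measured TCP pose, the force and the opening at its end, in the units of the state.
- read_state(): the state, without advancing time (a new reading comes with each control period).
- camera(name): name is "scene" or "top"; returns the picture (384x512x3 uint8, blue, green, red); there is no depth.
- camera_info(name): a dict with "fx", "fy", "cx", "cy" (pixels), "extrinsics" (4x4, takes a point from camera to world coordinates). Camera axes: x right, y down, z forward; pixel columns grow to the right and rows downward; lengths in m; the calibration is good to about 2 mm. A picture is of the moment at which its call begins. camera_info takes no time and is no camera call.
- close_job(): hands the job in, once; it reports no verdict.
Trained networks look in the newest picture that a camera, given by its name, has taken for a name from the list of things; names that differ only in an ending like _2 or _b are one class to them, and where a whole thing is asked for, a point or a joint stands for the part that bears it (a point fixed in the world has none). Each returns a list of dicts, best first, with "conf" (0 to 1); they miss things now and then, are a little off and sometimes report something else, mostly with a low value. They report only what shows in the picture. A call takes as long as a camera call.
- recognise(query, camera): "box" ([centre column, centre row, width, height] in pixels, round what is visible of it).
- silhouettes(query, camera): "mask" (384x512 bool, what is visible of it) and "box" ([centre column, centre row, width, height] in pixels, round what is visible of it).
- pinpoint(query, camera): "xy" ([column, row] in pixels: a listed point, or the origin of a listed thing).
The state is a dict: "time": time; "joint_positions": joint angles; "joint_vel": joint speeds; "joint_torque": joint torques, N m; "ee_pos": TCP position; "eef_rot": TCP orientation; "ft_force": force on the tool from outside, world axes, zero at the start; "torque": the same for the moment, N m; "width": finger opening in m.
Only numpy, scipy, OpenCV 4.12 (cv2) and the standard library are available. Lean on these libraries where they do the work, as an engineer would, in place of code of your own. Each camera call takes 0.05 s, during which the arm holds its last target. There are 200 camera calls.

## Working session

There is one attempt and no reset: what is moved stays moved. The work goes in short steps, Python scripts to look and compute and a tool call to move; the robot and the scene stay as the last step left them, time stands still between calls to the robot, and variables do not carry over. Pictures are saved under pics/ and viewed, about 8 in all and at most 12, crops included, and the job is handed in when it is done.

Besides the shell and the picture viewer there is one more tool, called after "Request:" as name(argument=value, ...) on one line, values as JSON. carry_out: Moves the arm, as the interface text tells. Its arguments: {"type":"object","properties":{"rows":{"type":"array","items":{"type":"array","items":{"type":"number"}}},"force":{"type":"number"}},"required":["rows"]}

```bash
mkdir -p pics
cat > h.py <<'E'
from bench import *
import numpy as np, cv2
from scipy.spatial.transform import Rotation as R
def px2w(uv,z,cam):
    i=camera_info(cam);E=np.array(i["extrinsics"])
    d=E[:3,:3]@np.array([(uv[0]-i["cx"])/i["fx"],(uv[1]-i["cy"])/i["fy"],1.])
    o=E[:3,3];return o+d*(z-o[2])/d[2]
def w2px(p,cam):
    i=camera_info(cam);E=np.array(i["extrinsics"])
    q=E[:3,:3].T@(np.array(p)-E[:3,3]);return [i["fx"]*q[0]/q[2]+i["cx"],i["fy"]*q[1]/q[2]+i["cy"]]
Z=dict(crank_grip=.129,stop=.045,rider=.045,press_wheel=.138)
E
python3 - <<'E'
from h import *
s=read_state();print(s)
ims=[]
for c in("top","scene"):
    im=camera(c);cv2.imwrite(f"pics/{c}0.png",im)
    print(c,np.round(camera_info(c)["extrinsics"],3).tolist(),camera_info(c)["fx"])
    for q in("crank_grip","stop","rider"):
        for r in pinpoint(q,c)[:2]: print(c,q,np.round(r["xy"],1),round(r["conf"],2),np.round(px2w(r["xy"],Z[q],c),4))
    for r in recognise("press_wheel",c)[:2]: print(c,"pw",np.round(r["box"],1),round(r["conf"],2),np.round(px2w(r["box"][:2],.138,c),4))
E
```

```text
{'time': 0.0, 'joint_positions': array([-1.22259684,  0.33285364, -0.06467963,  1.46093159,  0.02160583,
        1.34990746, -0.08850793]), 'joint_vel': array([ 1.78910713e-03, -1.92081771e-03,  7.62159435e-04, -4.87333289e-05,
       -4.61144229e-04,  7.83883926e-04, -1.38486870e-03]), 'joint_torque': array([ 4.83912645e-04, -6.23256540e+01,  2.51311337e-02, -3.89910185e+01,
       -6.12255838e-02,  3.95013322e-02,  1.81385367e-04]), 'ee_pos': array([0.22636079, 0.58217592, 0.23576991]), 'eef_rot': array([ 8.25337749e-01,  5.64638918e-01, -5.56669328e-04,  4.28112335e-04]), 'ft_force': array([ 0.02348296,  0.78473515, -0.54162867]), 'torque': array([-0.03179851, -0.00447618,  0.01521722]), 'width': 0.08700357274928675}
top [[-0.025, -0.98, 0.199, 0.375], [-1.0, 0.026, -0.001, 0.078], [-0.004, -0.199, -0.98, 0.951], [0.0, 0.0, 0.0, 1.0]] 419.2350275388354
top crank_grip [366.4 236.2] 0.68 [ 0.4533 -0.1295  0.129 ]
top stop [334.3 161.4] 0.97 [ 0.6303 -0.0918  0.045 ]
top pw [175.7 205.7  61.8  58.4] 0.65 [0.5221 0.2431 0.138 ]
scene [[0.413, 0.742, -0.528, 1.106], [0.911, -0.34, 0.235, -0.185], [-0.005, -0.577, -0.816, 1.011], [0.0, 0.0, 0.0, 1.0]] 489.87117778811086
scene crank_grip [150.2 194.6] 0.81 [ 0.4489 -0.1404  0.129 ]
scene stop [207.5 268.8] 0.9 [ 0.6275 -0.0822  0.045 ]
scene rider [246.2 310.4] 0.55 [ 0.7489 -0.044   0.045 ]
scene rider [206.  269.1] 0.54 [ 0.6268 -0.0855  0.045 ]
scene pw [322.3 163.2  51.2  43.8] 0.7 [0.535  0.2419 0.138 ]
```

View pics/top0.png

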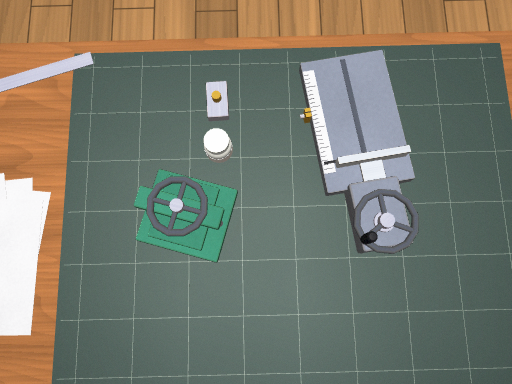

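View pics/scene0.png

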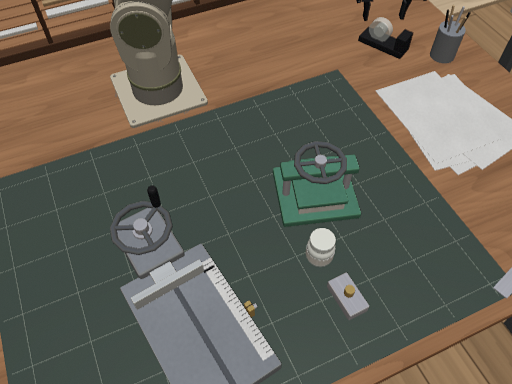

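Top view: gauge at right, wheel hub at (387,220), grip at (369,237), stop pointer at about (330,162), rider (orange) at (308,114). The press is far left. Scene view: hub at (141,226), grip at (154,196), pointer at (210,266), rider at (249,308). Next I get the axis and the bed direction.

Run:
```python
from h import *
from scipy.optimize import least_squares
def tri(a,b):
    f=lambda p:np.r_[np.array(w2px(p,"top"))-a,np.array(w2px(p,"scene"))-b]
    r=least_squares(f,[.5,-.1,.1]);return r.x.round(4),r.fun.round(1)
pts={}
for c in("top","scene"):
    im=cv2.imread(f"pics/{c}0.png");hsv=cv2.cvtColor(im,cv2.COLOR_BGR2HSV)
    camera(c)
    for q in("crank_grip","rider","stop"):
        for r in silhouettes(q,c)[:2]:
            ys,xs=np.nonzero(r["mask"]);print(c,q,round(r["conf"],2),np.round(r["box"],1),len(xs))
    for q in Z.keys()-{"press_wheel"}:
        for r in pinpoint(q,c)[:1]: pts[c,q]=r["xy"]; print(c,q,np.round(r["xy"],1),round(r["conf"],2))
    m=((hsv[...,0]>10)&(hsv[...,0]<28)&(hsv[...,1]>130)).astype(np.uint8)
    sl=(slice(100,125),slice(295,320)) if c=="top" else (slice(295,320),slice(238,260))
    ys,xs=np.nonzero(m[sl]);print(c,"brass",xs.mean()+sl[1].start,ys.mean()+sl[0].start,len(xs),px2w((xs.mean()+sl[1].start,ys.mean()+sl[0].start),.052,c).round(4))
for q in("crank_grip","stop"): print(q,tri(pts["top",q],pts["scene",q]))
print("hub",tri((387,220),(141,226)))
cs=[px2w(p,.045,"top") for p in((301,68),(382,52),(413,180),(330,192))]
print(np.round(cs,3).tolist())
for a,b in((3,0),(2,1)): d=cs[b]-cs[a];print(np.degrees(np.arctan2(d[1],d[0])),np.linalg.norm(d))
for a,b in((1,0),(2,3)): d=cs[b]-cs[a];print(np.degrees(np.arctan2(d[1],d[0]))-90,np.linalg.norm(d))
a=cv2.resize(cv2.imread("pics/top0.png")[40:260,285:425],None,fx=2.7,fy=2.7,interpolation=2)
b=cv2.resize(cv2.imread("pics/scene0.png")[175:350,100:280],None,fx=2.2,fy=2.2,interpolation=2)
H=max(a.shape[0],b.shape[0]);p=lambda x:cv2.copyMakeBorder(x,0,H-x.shape[0],0,0,0)
cv2.imwrite("pics/c1.png",np.hstack([p(a),p(b)]))
```

```text
top crank_grip 0.78 [385.5 221.4  69.8  64.1] 1770
top rider 0.48 [306.1 114.7  13.3  13.7] 134
top stop 0.55 [373.  163.3  75.4  36.5] 1086
top crank_grip [369.6 237.9] 0.97
top rider [311.5 114.2] 0.67
top stop [332.9 161.9] 0.84
top brass 307.03370786516854 114.97752808988764 89 [ 0.7393 -0.0352  0.052 ]
scene crank_grip 0.7 [139.2 218.5  60.6  69.2] 1586
scene stop 0.56 [168.1 284.7  71.1  48.2] 1340
scene crank_grip [152.3 195.5] 0.6
scene rider [243.5 310.2] 0.49
scene stop [207.5 272.4] 0.69
scene brass 249.9318181818182 311.52272727272725 44 [ 0.7568 -0.039   0.052 ]
crank_grip (array([ 0.4502, -0.1366,  0.125 ]), array([0., 0., 0., 0.]))
stop (array([ 0.6317, -0.0871,  0.0393]), array([-1.1, -0.4, -1.2,  0. ]))
hub (array([ 0.4901, -0.1837,  0.0879]), array([-0.7, -0.2, -0.8, -0.1]))
[[0.859, -0.028, 0.045], [0.895, -0.221, 0.045], [0.583, -0.263, 0.045], [0.561, -0.078, 0.045]]
9.595697783448562 0.30297280591338477
7.777244525924812 0.3151189197313343
10.497890832814491 0.19649335238284624
6.865089492647314 0.18668139308391982
```

View pics/c1.png

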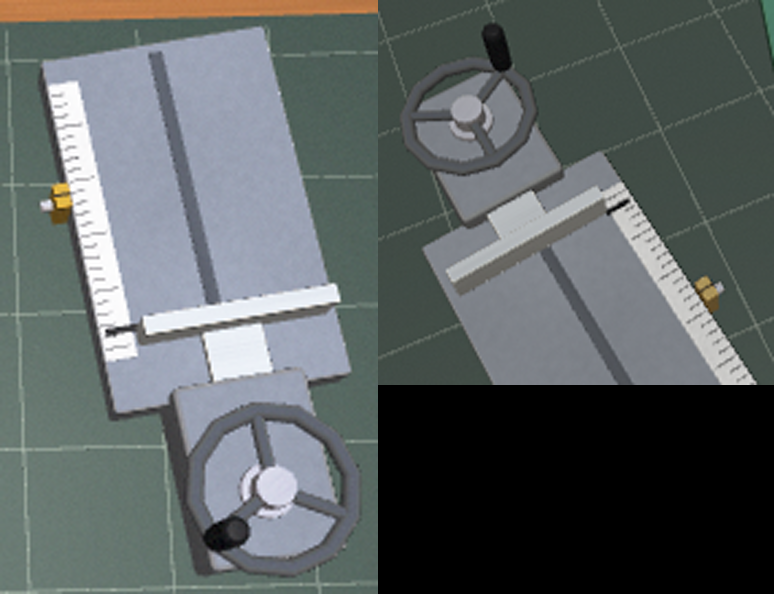

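Request:
carry_out(rows=[[-1,-0.65,0.85,0,0],[-1,-0.65,0.85,0,0],[-1,-0.65,0.85,0,0],[-1,-0.65,0.85,0,0],[-1,-0.65,0.85,0,0],[-1,-0.65,0.85,0,0],[-1,-0.65,0.85,0,0],[-1,-0.65,0.85,0,0],[-1,-0.65,0.85,0,0],[-1,-0.65,0.85,0,0],[-1,-0.65,0.85,0,0],[-1,-0.65,0.85,0,0]], force=15)

```text
time: 2.2
ee_pos: [0.43, 0.246, 0.2353]
eef_rot: [0.821, 0.57, 0.001, -0.003]
ft_force: [1.0, -0.2, 0.2]
width: 0.0872
```

Request:
carry_out(rows=[[-1,-0.9,0.39,0,0],[-1,-0.9,0.39,0,0],[-1,-0.9,0.39,0,0],[-1,-0.9,0.39,0,0],[-1,-0.9,0.39,0,0],[-1,-0.9,0.39,0,0],[-1,-0.9,0.39,0,0],[-1,-0.9,0.39,0,0],[-1,-0.9,0.39,0,0],[-1,-0.9,0.39,0,0],[-1,-0.9,0.39,0,0],[-1,-0.9,0.39,0,0],[-1,-0.9,0.39,0,0],[-1,0,0,0,0]])

```text
time: 3.37
ee_pos: [0.4493, -0.1623, 0.2358]
eef_rot: [0.824, 0.566, 0.006, -0.001]
ft_force: [-0.1, 0.1, -0.2]
width: 0.0869
```

```bash
cat >> h.py <<'E'
def rel(p):
    s=read_state();r=R.from_quat(s["eef_rot"]);return (r.inv().apply(np.array(p)-s["ee_pos"])/.03).round(2)
E
python3 - <<'E'
from h import *
s=read_state();print(s["ee_pos"],s["joint_positions"].round(2),rel([.450,-.1366,s["ee_pos"][2]]),rel([.45,-.1366,.129]))
E
```

```text
[ 0.44932864 -0.16234384  0.23577518] [-0.41 -0.03  0.66  1.87  0.01  1.29  1.46] [ 0.81 -0.29  0.01] [ 0.77 -0.3   3.57]
```

Request:
carry_out(rows=[[-1,0.8,-0.3,0,0],[-1,0,0,0,0],[-1,0,0,0.7,0],[-1,0,0,0.7,0]])

```text
time: 3.7
ee_pos: [0.4521, -0.1382, 0.1971]
eef_rot: [0.826, 0.564, 0.009, 0.001]
ft_force: [0.5, -0.3, -0.2]
width: 0.087
```

Run:
```python
from h import *
s=read_state();print(s["ee_pos"],rel([.45,-.1366,.127]))
a=camera("top")[150:290,300:460];b=camera("scene")[110:290,60:260]
cv2.imwrite("pics/c2.png",np.hstack([cv2.resize(a,(400,350)),cv2.resize(b,(390,350))]))
```

```text
[ 0.45211481 -0.13821018  0.19707152] [-0.01 -0.11  2.33]
```

View pics/c2.png

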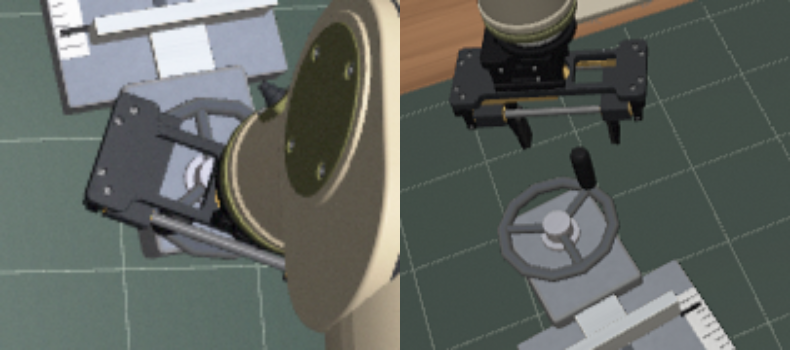

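The open fingers straddle the grip in the scene crop, with the grip top at (582,155) between the fingertips at (522,140) and (615,135). I descend and close.

Request:
carry_out(rows=[[-1,0,-0.1,0.6,0],[-1,0,0,0.6,0],[-1,0,0,0.6,0],[-1,0,0,0.5,0],[1,0,0,0,0],[1,0,0,0,0],[1,0,0,0,0],[1,0,0,0,0],[1,0,0,0,0],[1,0,0,0,0]], force=15)

```text
time: 4.63
ee_pos: [0.4529, -0.1363, 0.1339]
eef_rot: [0.825, 0.564, 0.011, 0.002]
ft_force: [0.7, 1.4, 0.7]
width: 0.0547
```

```bash
cat >> h.py <<'E'
def circ(c,r,step,n,off=(0,0)):
    """rows for the next n chords of the circle, from the measured pose"""
    s=read_state();Q=R.from_quat(s["eef_rot"]);p=s["ee_pos"];d=p[:2]-c
    a=np.arctan2(d[1],d[0]);print("ang",np.degrees(a).round(1),"rad",np.hypot(*d).round(4),p.round(4),s["ft_force"].round(1),s["width"])
    q=p.copy()
    for k in range(1,n+1):
        t=a-np.radians(step)*k;w=np.r_[c+r*np.array([np.cos(t),np.sin(t)]),p[2]]
        print((Q.inv().apply(w-q)/.03).round(2)[:2].tolist(),end=" ");q=w
    print()
E
python3 - <<'E'
from h import *
circ(np.array([.490,-.184]),.062,15,12)
E
```

```text
ang 127.9 rad 0.0604 [ 0.4529 -0.1363  0.1339] [0.7 1.4 0.7] 0.05474756432111931
[0.45, 0.29] [0.32, 0.43] [0.2, 0.5] [0.06, 0.54] [-0.08, 0.53] [-0.21, 0.5] [-0.33, 0.42] [-0.43, 0.32] [-0.5, 0.2] [-0.54, 0.06] [-0.53, -0.08] [-0.5, -0.21]
```

Request:
carry_out(rows=[[1,0,0,0.15,0],[1,0,0,0,0],[1,0,0,0,0],[1,0,0,0,0],[1,0,0,0,0],[1,0,0,0,0],[1,0,0,0,0],[1,0,0,0,0],[1,0,0,0,0],[1,0,0,0,0]])

```text
time: 5.47
ee_pos: [0.4537, -0.136, 0.1301]
eef_rot: [0.825, 0.565, 0.011, 0.002]
ft_force: [-0.2, 0.5, 0.3]
width: 0.0205
```

Run:
```python
from h import *
circ(np.array([.490,-.184]),.062,15,8)
```

```text
ang 127.1 rad 0.0602 [ 0.4537 -0.136   0.1301] [-0.2  0.5  0.3] 0.020545086248046913
[0.45, 0.29] [0.32, 0.44] [0.19, 0.5] [0.06, 0.54] [-0.09, 0.53] [-0.22, 0.49] [-0.34, 0.42] [-0.44, 0.32]
```

Request:
carry_out(rows=[[1,0.42,0.32,0,0],[1,0.32,0.44,0,0],[1,0.19,0.5,0,0],[1,0.06,0.54,0,0]])

```text
time: 5.8
ee_pos: [0.5089, -0.1249, 0.1299]
eef_rot: [0.826, 0.564, 0.008, -0.005]
ft_force: [-7.2, 1.8, 10.4]
width: 0.0207
```

Run:
```python
from h import *
circ(np.array([.490,-.184]),.062,15,8)
```

```text
ang 72.2 rad 0.062 [ 0.5089 -0.1249  0.1299] [-7.2  1.8 10.4] 0.02068909160957802
[-0.04, 0.54] [-0.18, 0.51] [-0.3, 0.45] [-0.41, 0.35] [-0.48, 0.24] [-0.53, 0.1] [-0.54, -0.04] [-0.51, -0.18]
```

Request:
carry_out(rows=[[1,-0.04,0.54,0,0],[1,-0.18,0.51,0,0],[1,-0.3,0.45,0,0],[1,-0.41,0.35,0,0],[1,-0.48,0.24,0,0],[1,-0.53,0.1,0,0]])

```text
time: 6.3
ee_pos: [0.5536, -0.1963, 0.1299]
eef_rot: [0.822, 0.57, 0.008, -0.011]
ft_force: [-0.3, 7.7, 5.5]
width: 0.0207
```

Run:
```python
from h import *
circ(np.array([.490,-.184]),.062,15,10)
```

```text
ang -10.9 rad 0.0648 [ 0.5536 -0.1963  0.1299] [-0.3  7.7  5.5] 0.020675424454150836
[-0.55, -0.07] [-0.53, -0.12] [-0.48, -0.25] [-0.4, -0.37] [-0.29, -0.46] [-0.16, -0.52] [-0.02, -0.54] [0.12, -0.53] [0.25, -0.48] [0.37, -0.4]
```

Request:
carry_out(rows=[[1,-0.55,-0.07,0,0],[1,-0.53,-0.12,0,0],[1,-0.48,-0.25,0,0],[1,-0.4,-0.37,0,0],[1,-0.29,-0.46,0,0],[1,-0.16,-0.52,0,0],[1,-0.02,-0.54,0,0]])

```text
time: 6.88
ee_pos: [0.4733, -0.2437, 0.13]
eef_rot: [0.82, 0.572, 0.015, -0.001]
ft_force: [6.3, -3.3, -2.8]
width: 0.0208
```

Run:
```python
from h import *
circ(np.array([.490,-.184]),.062,15,10)
```

```text
ang -105.6 rad 0.062 [ 0.4733 -0.2437  0.13  ] [ 6.3 -3.3 -2.8] 0.02080604443920775
[0.03, -0.54] [0.17, -0.51] [0.29, -0.45] [0.4, -0.36] [0.48, -0.25] [0.53, -0.11] [0.54, 0.03] [0.51, 0.17] [0.45, 0.29] [0.36, 0.4]
```

Request:
carry_out(rows=[[1,0.03,-0.54,0,0],[1,0.17,-0.51,0,0],[1,0.29,-0.45,0,0],[1,0.4,-0.36,0,0],[1,0.48,-0.25,0,0],[1,0.53,-0.11,0,0],[1,0.54,0.03,0,0]])

```text
time: 7.47
ee_pos: [0.437, -0.1566, 0.1301]
eef_rot: [0.822, 0.569, 0.018, 0.008]
ft_force: [1.3, -8.0, -5.1]
width: 0.0206
```

Run:
```python
from h import *
circ(np.array([.490,-.184]),.062,15,10)
```

```text
ang 152.6 rad 0.0597 [ 0.437  -0.1566  0.1301] [ 1.3 -8.  -5.1] 0.020557230243523204
[0.53, 0.06] [0.47, 0.26] [0.39, 0.38] [0.28, 0.46] [0.15, 0.52] [0.01, 0.54] [-0.13, 0.52] [-0.26, 0.47] [-0.38, 0.39] [-0.46, 0.28]
```

Request:
carry_out(rows=[[1,0.53,0.06,0,0],[1,0.47,0.26,0,0],[1,0.39,0.38,0,0],[1,0.28,0.46,0,0],[1,0.15,0.52,0,0],[1,0.01,0.54,0,0],[1,-0.13,0.52,0,0],[1,-0.26,0.47,0,0],[1,0,0,0,0]])

```text
time: 8.22
ee_pos: [0.5395, -0.1448, 0.1301]
eef_rot: [0.821, 0.571, 0.012, 0.0]
ft_force: [0.7, -6.0, 2.5]
width: 0.0207
```

Run:
```python
from h import *
circ(np.array([.490,-.184]),.062,15,8)
T=[]
for c,(y,x) in(("top",(80,285)),("scene",(230,170))):
    im=camera(c);cv2.imwrite(f"pics/{c}3.png",im);T.append(cv2.resize(im[y:y+110,x:x+100],(400,440),interpolation=2))
    for q in("stop","rider"):
        for r in pinpoint(q,c)[:1]: print(c,q,np.round(r["xy"],1),round(r["conf"],2),np.round(px2w(r["xy"],.045,c),4))
cv2.imwrite("pics/c3.png",np.hstack(T))
```

```text
ang 38.4 rad 0.0631 [ 0.5395 -0.1448  0.1301] [ 0.7 -6.   2.5] 0.02069442759438674
[-0.37, 0.4] [-0.44, 0.32] [-0.5, 0.2] [-0.54, 0.06] [-0.53, -0.08] [-0.49, -0.22] [-0.42, -0.34] [-0.32, -0.43] 
top rider [313.  111.8] 0.61 [ 0.7495 -0.0501  0.045 ]
scene stop [231.7 306.1] 0.89 [ 0.7279 -0.0676  0.045 ]
scene rider [245.3 308.9] 0.43 [ 0.7451 -0.0444  0.045 ]
```

View pics/c3.png

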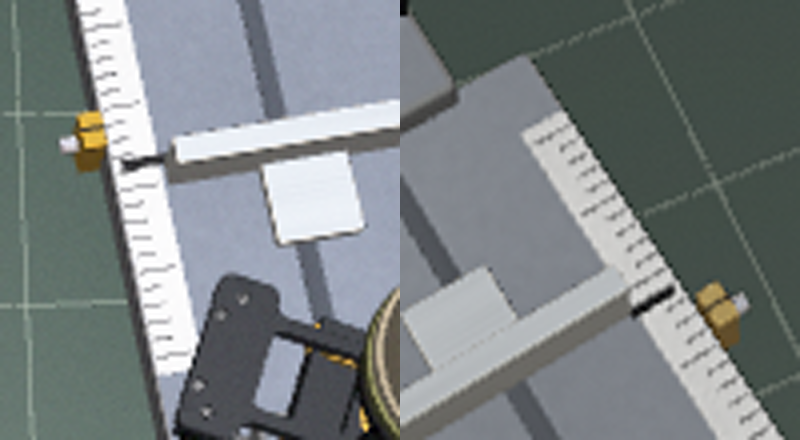

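Top crop: pointer at about (143,161), rider line at about (92,131), so the stop is still short by roughly 10–20 mm. Next I zoom in for the remaining amount.

Run:
```python
from h import *
a=cv2.imread("pics/top3.png")[102:127,298:330];b=cv2.imread("pics/scene3.png")[294:319,226:258]
cv2.imwrite("pics/c4.png",np.hstack([cv2.resize(x,None,fx=12,fy=12,interpolation=2) for x in(a,b)]))
```

```text
(no output)
```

View pics/c4.png

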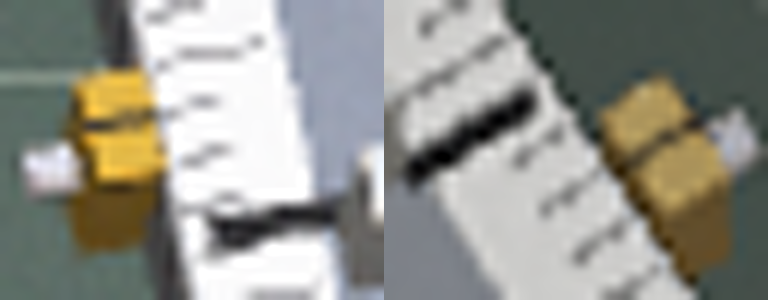

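Run:
```python
from h import *
for c,r,s in(("top",(308.2,112),(320.5,120.75)),("scene",(249.7,305.9),(233.2,305.5))):
    r=px2w(r,.057,c);s=px2w(s,.046,c);d=r-s
    for a in(7,9,11):
        u=np.array([np.cos(np.radians(a)),np.sin(np.radians(a))]);print(c,a,(d[:2]@u).round(4),(d[:2]@[-u[1],u[0]]).round(4),r.round(4),s.round(4))
```

```text
top 7 0.0208 0.0261 [ 0.7443 -0.0376  0.057 ] [ 0.7269 -0.066   0.046 ]
top 9 0.0217 0.0254 [ 0.7443 -0.0376  0.057 ] [ 0.7269 -0.066   0.046 ]
top 11 0.0225 0.0246 [ 0.7443 -0.0376  0.057 ] [ 0.7269 -0.066   0.046 ]
scene 7 0.0225 0.0265 [ 0.7475 -0.0353  0.057 ] [ 0.7284 -0.0644  0.046 ]
scene 9 0.0234 0.0257 [ 0.7475 -0.0353  0.057 ] [ 0.7284 -0.0644  0.046 ]
scene 11 0.0243 0.0249 [ 0.7475 -0.0353  0.057 ] [ 0.7284 -0.0644  0.046 ]
```

Request:
carry_out(rows=[[1,-0.37,0.4,0,0],[1,-0.44,0.32,0,0],[1,-0.5,0.2,0,0],[1,-0.54,0.06,0,0],[1,-0.53,-0.08,0,0],[1,-0.49,-0.22,0,0],[1,-0.4,-0.34,0,0],[1,0,0,0,0]])

```text
time: 9.18
ee_pos: [0.5297, -0.2251, 0.1306]
eef_rot: [0.815, 0.579, 0.029, 0.007]
ft_force: [-5.2, -4.0, -4.7]
width: 0.0213
```

Run:
```python
from h import *
circ(np.array([.490,-.184]),.062,5,3)
a=camera("top");b=camera("scene");cv2.imwrite("pics/top5.png",a);cv2.imwrite("pics/scene5.png",b)
cv2.imwrite("pics/c5.png",np.hstack([cv2.resize(x,None,fx=12,fy=12,interpolation=2) for x in(a[98:123,298:330],b[294:319,228:260])]))
```

```text
ang -46.0 rad 0.0571 [ 0.5297 -0.2251  0.1306] [-5.2 -4.  -4.7] 0.02129613326437437
[-0.23, 0.06] [-0.15, -0.1] [-0.14, -0.11]
```

View pics/c5.png

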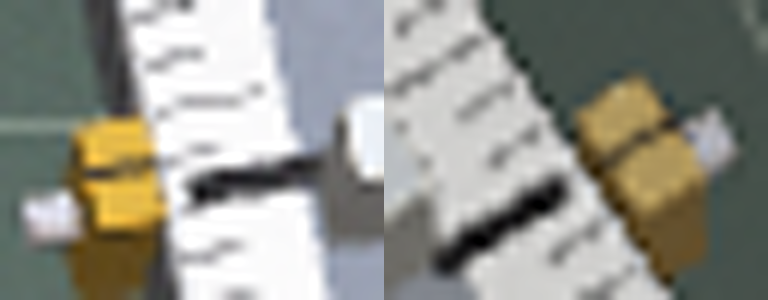

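Run:
```python
from h import *
u=np.array([np.cos(np.radians(9)),np.sin(np.radians(9))])
for c,r,s in(("top",(308.2,112),(319.25,112.8)),("scene",(249.75,306),(237.75,312.8))):
    d=px2w(r,.057,c)-px2w(s,.046,c);print(c,(d[:2]@u).round(4))
```

```text
top 0.0023
scene 0.0051
```

Remaining gap is about 2–5 mm short, within tolerance. I add a small nudge, then release and retreat straight up.

Request:
carry_out(rows=[[1,-0.23,0.06,0,0],[1,-0.25,-0.18,0,0],[1,0,0,0,0],[-1,0,0,0,0],[-1,0,0,0,0],[-1,0,0,0,0],[-1,0,0,0,0],[-1,0,0,0,0],[-1,0,0,0,0],[-1,0,0,0,0],[-1,0,0,0,0]])

```text
time: 10.2
ee_pos: [0.5221, -0.2293, 0.1301]
eef_rot: [0.813, 0.582, 0.03, 0.004]
ft_force: [0.3, 0.4, 1.2]
width: 0.067
```

Request:
carry_out(rows=[[-1,0,0,-0.5,0],[-1,0,0,-0.7,0],[-1,0,0,-0.8,0],[-1,0,0,-0.8,0],[-1,0,0,-0.6,0],[-1,0,0,0,0],[-1,0,0,0,0]])

```text
time: 10.78
ee_pos: [0.5155, -0.2319, 0.2351]
eef_rot: [0.813, 0.582, 0.029, 0.002]
ft_force: [0.6, 0.9, -1.1]
width: 0.0868
```

Run:
```python
from h import *
s=read_state();print(s["ee_pos"],s["ft_force"].round(1))
a=camera("top");b=camera("scene");cv2.imwrite("pics/top6.png",a);cv2.imwrite("pics/scene6.png",b)
z=[cv2.resize(x,None,fx=12,fy=12,interpolation=2) for x in(a[98:123,298:330],b[294:319,228:260])]
w=cv2.resize(b[100:370,60:444],(384,270));w2=cv2.resize(a[40:310,100:484],(384,270))
cv2.imwrite("pics/c6.png",np.vstack([np.hstack(z),np.hstack([w2,w])]))
```

```text
[ 0.51548899 -0.23187248  0.23509058] [ 0.6  0.9 -1.1]
```

View pics/c6.png

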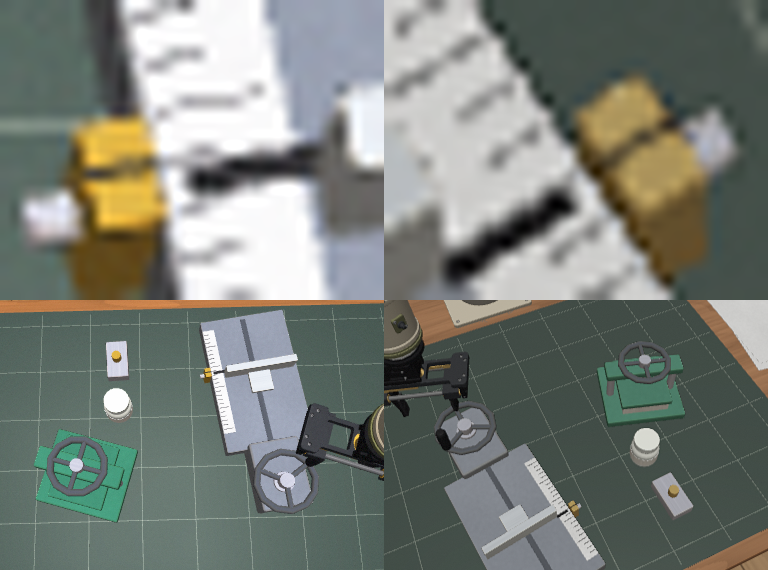

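Final view: the pointer lines up with the rider line in both crops. Top: pointer centre at (255,168), rider line at (122,168). The remaining gap is about 0.5–3 mm, the gripper is clear above the wheel, and the press and rider are unmoved.

```bash
python3 -c "
from bench import *
print(close_job())"
```

```text
the job is handed in; nothing more can be done
None
```

I wound the gauge about 1.5 turns clockwise by its crank grip, let go, lifted clear and handed the job in at about 11 s of the 45 s allowed.

- **Alignment:** in the last pictures the pointer is about 0.5 mm (top camera) to 3 mm (scene camera) short of the rider's line. The limit is 10 mm. These final gaps come from the pixel shift since the last calibrated check, which gave 2.3 mm (top) and 5.1 mm (scene). The two cameras differ by about 2–3 mm, close to their calibration error.
- **Rider and press:** the rider sits at the same pixels in both views as before the last windings, and nothing touched it. The press looks unchanged in the last pictures; I did not measure its wheel angle.
- **Forces:** wrist force readings stayed at about 13 N or less while winding. After the retreat the gripper was open with its fingertips well above the crank, and the residual force was about 1 N.
- **Failed check:** in one mid-winding look the top camera's network did not find the stop, so I read the pointer from the picture instead.

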